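# Put the mixing kit back in its fitted holders

### The job

Put the kit back in its fitted grey holders on the bench: the tint bottle in the small round one, the paint tin in the large round one, the tape measure in the small rectangular tray and the sanding block in the large rectangular tray. Set each down upright (the block flat, the tape measure on its edge, as they are now) on its holder's floor without dropping it, and leave the mixing cup and the mouse where they are.

Things in the scene. Friction and masses are not known exactly. Their poses are not given: they have to be found in the camera images.
- tint_bottle: white tint bottle with a ribbed purple cap, standing upright: body 48 mm diameter up to 73 mm, narrower cap 30 mm diameter, 95 mm high in all, 0.11 kg. Origin at the centre of its underside, z up; its yaw does not matter. Grip it round the body.
- base_tin: small grey and white paint tin with a closed metal lid, upright, 68 mm diameter, 82 mm high, 0.31 kg. Origin at the centre of its underside, z up; its yaw does not matter. Grip it across the body.
- pocket_tape: yellow and black tape measure standing on its edge: 35 mm (its x) by 72 mm (its y, hook included; the solid case reaches from y = -30 to +36 mm) by 64 mm high, 0.18 kg. Origin at the centre of its underside, z up. Grip it across the 35 mm (along its x).
- sanding_pad: cream sanding block lying flat, 120 mm (its x) by 68 mm (its y) by 28 mm high, 0.08 kg. Origin at the centre of its underside, z up. Grip it across the 68 mm (along its y).
- small_round_holder: smaller of the two round grey open holders screwed to the bench, fits the tint bottle: inner diameter 64 mm, outer 72 mm, floor 3 mm thick, rim 14 mm above the bench. Origin at the centre of its underside on the bench, z up. Fixed.
- large_round_holder: larger of the two round grey open holders screwed to the bench, fits the paint tin: inner diameter 86 mm, outer 94 mm, floor 3 mm thick, rim 14 mm above the bench. Origin at the centre of its underside on the bench, z up. Fixed.
- small_box_holder: smaller of the two rectangular grey open trays screwed to the bench, fits the tape measure: inside 51 mm (its x) by 90 mm (its y), walls 4 mm, floor 3 mm thick, rim 14 mm above the bench. Origin at the centre of its underside on the bench; the tape measure's x goes along the tray's x, either way round. Fixed.
- large_box_holder: larger of the two rectangular grey open trays screwed to the bench, fits the sanding block: inside 136 mm (its x) by 84 mm (its y), walls 4 mm, floor 3 mm thick, rim 12 mm above the bench. Origin at the centre of its underside on the bench; the block's x goes along the tray's x, either way round. Fixed.
- mixing_cup: bystander: clear plastic mixing cup standing loose on the bench among the things, 73 mm diameter at the rim, 88 mm high. Origin at the centre of its underside. (Another such cup stands on the scale and one at the back; they do not matter.)
- pc_mouse: bystander: black computer mouse lying loose on the bench among the things, 103 mm (its x) by 62 mm (its y) by 32 mm high. Origin at the centre of its underside.
There are look-alikes about, which are no part of the job. What is shaped like the tint_bottle but blue is not meant.

How it is judged:
By the outcome, as a careful person would: the job done as asked, in the order asked, and still so for the second after the job is handed in, with the robot touching nothing.
It also fails if it takes over 99 s, if anything falls off the work surface, if the arm or the gripper's body presses on something with over 40 N, if the wrist force passes 120 N, or if a joint passes its speed limit or range.

### The arm

A 6-joint arm with a two-finger parallel gripper is mounted at the origin on a cart in front of the work surface, level with it; the furniture and walls round the work are solid. World frame = base frame: x ahead of the robot, y to its left, z up, the work surface at z = 0. Lengths are in mm, angles in rad, forces in N, time in s.
With the tool pointing down it reaches from about 250 to 725 mm from the base axis. Payload 4 kg.
Tool frame: the origin (TCP) lies on the centre line of the jaws, within the pads' length; the fingertips stand 8 mm ahead of it and the grasp point (between the pads) lies 11 mm behind it (ctrl.nose_length is the distance from the TCP to the fingertips, in mm); z points along the fingers, y is the line along which they close (so a half turn about z gives the same grasp; the last joint's range is limited). The gripper opens to 85 mm and grips with 20 to 120 N. Pads are 22 mm wide; open, the fingers measure 114 mm over their backs; the gripper's body (76 mm by 85 mm) begins 54 mm behind the grasp point. The pads swing forward as they close: fully open they stand 13 mm farther back than shut.
Start: joints at [-1.125, 0.241, 0.005, 1.335, 0, 1.571], TCP at [215.588, -451.133, 239.306] pointing down, gripper open.
Joint ranges: [-2.72, 2.72], [-1.05, 1.87], [-1.09, 1.28], [-1.99, 2.15], [-1.42, 1.44], [-3.14, 3.14]. Speed limits (rad/s): [2.79, 2.79, 3.14, 3.14, 3.14, 3.14].

### API

Orientations are given as [roll, pitch, yaw] about the fixed x, y, z axes, in that order (R = Rz(yaw) Ry(pitch) Rx(roll)).
In Python, from rig import readout, imaging, ctrl gives the robot as it stands.
- The arm moves only by the tool jog_arm, never from a script. Its arguments are lists of equal length, an entry for each row: "jaw": the finger opening in cm, from 0 to 8.54; "linear": the shift along the tool's x, y, z in cm, a list of three; "twist": the turn about the tool's z in rad. A call has 1 to 20 rows; each row shifts and turns the commanded pose from where the row before left it, along the tool's axes as they then stand; what a row does not reach is not made up. A row lasts 1/8 s, in which the tool goes at most 62.5 mm and 10.7 degrees, less where a joint would pass 70% of its speed; a pose out of reach is approached as far as the arm can. A call is refused whole if a number of a shift passes 6.25 or a number of a turn 0.188, either way. A call with a gripper value outside its range is refused whole. The fingers move at their own pace and stop on an object; "squeeze" is the grip in N (left out, the last holds). Time passes only in rows, so rows that do not move let the fingers close. It gives the time, the measured TCP pose, the force, the opening and the grip force at its end, in the units of the state.
- readout.sense(): the state, without advancing time (a new reading comes with each control period).
- imaging.camera(name): name is "scene" or "top" or "wrist"; returns a dict with "color" (384x512x3 uint8, blue, green, red), "vertical_fov" (degrees; the focal length in pixels is half the picture's height over the tangent of half this angle, whatever the lens; pixels are square), "cx", "cy" (the principal point, pixels), "world_to_cam" (4x4, takes a point from world to camera coordinates); the wrist camera has in their place "T_tool_cam" (4x4, takes a point from camera to tool coordinates, whose origin is the TCP and whose axes are the flange's). Camera axes: x right, y up, looking along -z (the intrinsics and any distortion apply to the point x, -y, -z); pixel columns grow to the right and rows downward; lengths in mm; the calibration is good to about 2 mm. A picture is of the moment at which its call begins: read the wrist's pose just before it. There is no depth.
- ctrl.sign_off(): hands the job in; it is judged then, once.
The state is a dict: "time": time; "qpos": joint angles; "qvel": joint speeds; "joint_efforts": joint torques, N m; "position": TCP position; "tcp_rot": TCP orientation; "force": force on the tool from outside, world axes, zero at the start; "ft_torque": the same for the moment, N m; "grip_width": finger opening in mm; "gripper_force": force on a finger pad.
Only numpy, scipy, OpenCV 4.12 (cv2) and the standard library are available. Lean on these libraries where they do the work, as an engineer would, in place of code of your own. Each camera call takes 0.05 s, during which the arm holds its last target. There are 200 camera calls.

## Working session

There is one attempt and no reset: what is moved stays moved. The work goes in short steps, Python scripts to look and compute and a tool call to move; the robot and the scene stay as the last step left them, time stands still between calls to the robot, and variables do not carry over. Pictures are saved under pics/ and viewed, at most 14 in all, crops included, and the job is handed in when it is done.

Besides the shell and the picture viewer there is one more tool, called after "Emit:" in YAML: its name, and indented under it one key for each argument. jog_arm: Moves the arm, as the interface text tells. Its arguments: {"type":"object","properties":{"jaw":{"type":"array","items":{"type":"number"}},"linear":{"type":"array","items":{"type":"array","items":{"type":"number"}}},"twist":{"type":"array","items":{"type":"number"}},"squeeze":{"type":"number"}},"required":["jaw","linear","twist"]}

```bash
ls; mkdir -p pics; python3 - <<'E'
from rig import readout, imaging, ctrl
import cv2, numpy as np
s=readout.sense(); print(s['time'],s['position'],s['tcp_rot'],s['grip_width'],ctrl.nose_length)
for n in ('scene','top','wrist'):
    c=imaging.camera(n); cv2.imwrite(f'pics/{n}0.png',c['color'])
    print(n,{k:(v.tolist() if hasattr(v,'tolist') else v) for k,v in c.items() if k!='color'})
E
```

```text
pics
0.0 [ 215.32529187 -450.55809493  238.39161402] [-3.13947181e+00 -4.34034092e-06  4.45758600e-01] 85.38612451880394 8.0
scene {'vertical_fov': 50.14705376552674, 'cx': 259.90531668623805, 'cy': 184.78758935308088, 'world_to_cam': [[-0.8226959474638371, -0.567964773902305, -0.024236204997536807, 446.5259473343534], [0.21784484085311415, -0.35435307073140015, 0.9093830472231756, -102.95419251905653], [-0.5250857104704529, 0.7428660154222501, 0.41525303104301203, -1342.7564275641525], [0.0, 0.0, 0.0, 1.0]]}
top {'vertical_fov': 46.684874591169404, 'cx': 255.34412619769162, 'cy': 193.65221648018598, 'world_to_cam': [[0.017473413297856337, -0.9998401760198169, 0.003781830824266451, 129.53603305393534], [0.9819492668069053, 0.01787297366345845, 0.18829815248643786, -503.6175403981038], [-0.18833565048896808, 0.0004233545634578843, 0.9821046296224303, -1403.735785749971], [0.0, 0.0, 0.0, 1.0]]}
wrist {'vertical_fov': 68.36937075963108, 'cx': 255.266248725943, 'cy': 190.62323702478366, 'T_tool_cam': [[-0.00023460355381441694, 0.960883754253404, 0.27695190155161614, 69.79870329308102], [0.9999999599167303, 0.00026932839547182667, -8.734273070969787e-05, 1.8341688819434876], [-0.00015851722225885103, 0.2769518699595635, -0.9608837789234402, -134.67058367125577], [0.0, 0.0, 0.0, 1.0]]}
```

```bash
python3 - <<'E'
import cv2
for n in('top','scene'):
    i=cv2.imread(f'pics/{n}0.png'); cv2.imwrite(f'pics/{n}0b.png',cv2.resize(i,(800,600),interpolation=cv2.INTER_CUBIC))
E
```

```text
(no output)
```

View pics/top0b.png

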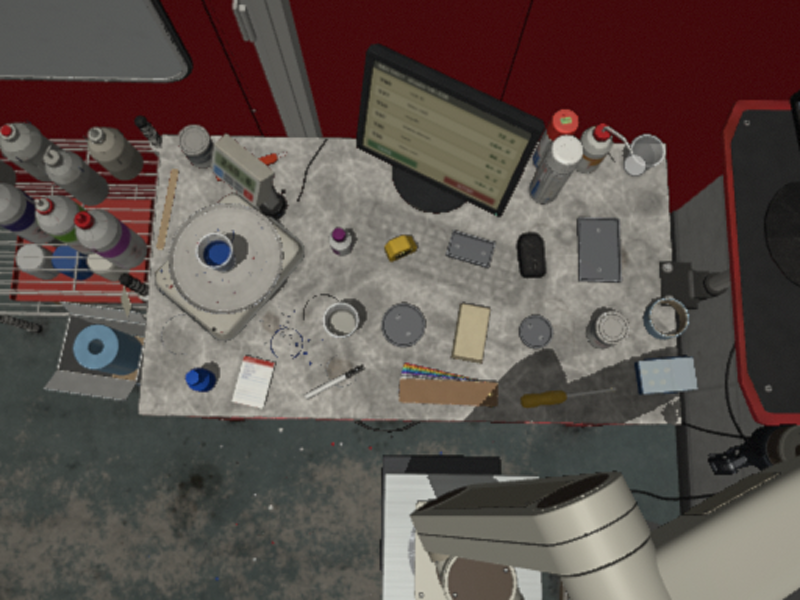

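View pics/scene0b.png

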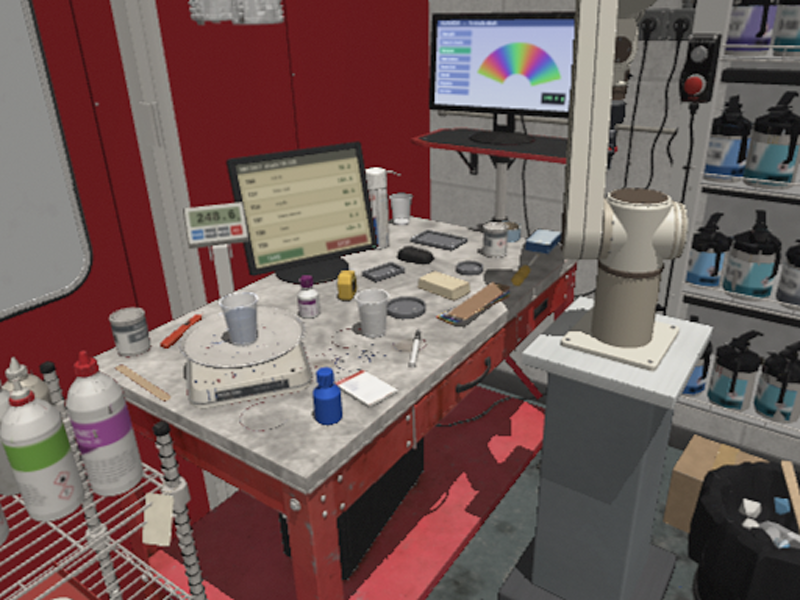

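Top view (800×600 pixels):
- **Tint bottle:** the white bottle with a purple cap at (341,240). The blue look-alike at (200,379) is rejected.
- **Paint tin:** the closed tin at (609,326). The open tin or ring at (666,316) and the tin at the back (195,145) are rejected.
- **Tape measure:** (400,245).
- **Sanding block:** the cream one at (471,332). The light-blue block at (667,375), the brown board at (447,390) and the white pad at (253,382) are rejected.
- **Holders:** small round (536,331), large round (404,325), small tray (470,249), large tray (599,249).
- **Bystanders:** cup (341,318) and mouse (531,254).

```bash
cat > h.py <<'E'
import numpy as np, cv2
from scipy.spatial.transform import Rotation as R
from rig import readout, imaging, ctrl
def cam(name):
    s=readout.sense(); c=imaging.camera(name)
    if name=='wrist':
        T=np.eye(4); T[:3,:3]=R.from_euler('xyz',s['tcp_rot']).as_matrix(); T[:3,3]=s['position']
        M=T@np.array(c['T_tool_cam'])
    else: M=np.linalg.inv(np.array(c['world_to_cam']))
    h=c['color'].shape[0]; f=h/2/np.tan(np.radians(c['vertical_fov']/2))
    return dict(img=c['color'],M=M,f=f,cx=c['cx'],cy=c['cy'],s=s)
def ray(c,uv,z):
    uv=np.atleast_2d(np.asarray(uv,float)); d=np.c_[(uv[:,0]-c['cx'])/c['f'],-(uv[:,1]-c['cy'])/c['f'],-np.ones(len(uv))]
    d=d@c['M'][:3,:3].T; o=c['M'][:3,3]; return o+d*((z-o[2])/d[:,2])[:,None]
def proj(c,P):
    P=np.atleast_2d(np.asarray(P,float)); q=(P-c['M'][:3,3])@c['M'][:3,:3]
    return np.c_[c['cx']-c['f']*q[:,0]/q[:,2],c['cy']+c['f']*q[:,1]/q[:,2]]
E
python3 - <<'E'
from h import *
c=cam('top')
for n,u,v,z in [('bottle cap',338,234,95),('tin',611,327,82),('tape',400,243,64),('block',471,332,28),('smallround',536,331,14),('largeround',404,325,14),('smallbox',470,249,14),('largebox',599,249,12),('cup',340,316,88),('mouse',531,254,30),('corner bl',140,414,0),('corner br',680,422,0),('tl',160,137,0),('monitorL',375,50,300)]:
    print(n,ray(c,[u*.64,v*.64],z)[0].round())
i=c['img'][110:270,180:450]; cv2.imwrite('pics/crop.png',cv2.resize(i,(800,474),interpolation=cv2.INTER_CUBIC))
E
```

```text
bottle cap [633. 266.  95.]
tin [ 452. -292.   82.]
tape [625. 139.  64.]
block [445. -14.  28.]
smallround [ 452. -153.   14.]
largeround [459. 127.  14.]
smallbox [629. -14.  14.]
largebox [ 635. -294.   12.]
cup [464. 257.  88.]
mouse [ 616. -143.   30.]
corner bl [263. 676.   0.]
corner br [ 267. -454.    0.]
tl [881. 685.   0.]
monitorL [927. 191. 300.]
```

View pics/crop.png

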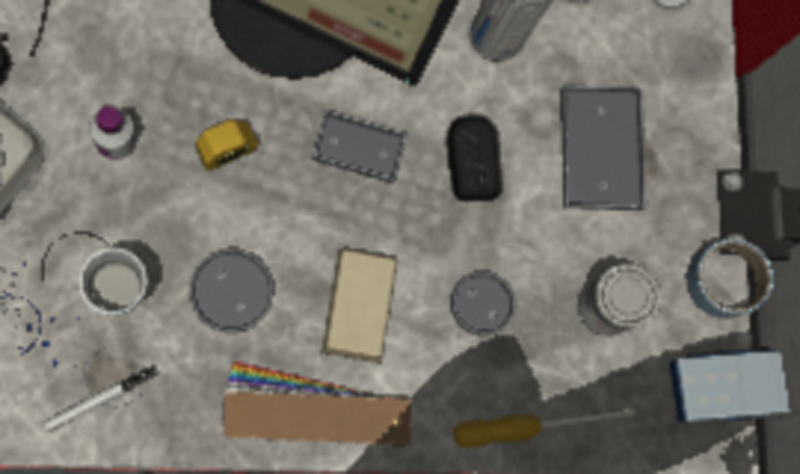

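The close crop confirms the choices: purple-cap bottle (112,128), closed tin (625,295), yellow tape (226,143) and cream block (362,303). It also shows the four grey holders. Next I measure centres and yaws from the top view.

```bash
cat >> h.py <<'E'
def blobs(c,mask,box,z,amin=60):
    """contours of mask in pixel box -> centre & min-area rect on plane z"""
    m=np.zeros_like(mask); x0,y0,x1,y1=[int(b) for b in box]; m[y0:y1,x0:x1]=mask[y0:y1,x0:x1]
    out=[]
    for k in cv2.findContours(m,cv2.RETR_EXTERNAL,cv2.CHAIN_APPROX_NONE)[0]:
        if cv2.contourArea(k)<amin: continue
        w=ray(c,cv2.convexHull(k)[:,0],z)[:,:2].astype(np.float32)
        (p,sz,a)=cv2.minAreaRect(w)
        out.append((np.round(p,1).tolist(),np.round(sz,1).tolist(),round(float(a),1),cv2.contourArea(k)))
    return sorted(out,key=lambda o:-o[3])[:2]
E
python3 - <<'E'
from h import *
c=cam('top'); hsv=cv2.cvtColor(c['img'],cv2.COLOR_BGR2HSV); H,S,V=cv2.split(hsv)
for n,u,v in [('lr',404,325),('sb',470,240),('blk',471,332),('tape',398,240),('bench',440,290),('tin',611,327),('sr',536,340)]: print(n,hsv[int(v*.64),int(u*.64)])
b=lambda x0,y0,x1,y1:[x0*.64,y0*.64,x1*.64,y1*.64]
grey=((V<125)&(S<50)).astype(np.uint8)
yel=((S>90)&(H>15)&(H<35)).astype(np.uint8); cream=((S>40)&(V>150)&(H>15)&(H<35)).astype(np.uint8); pur=((H>130)&(H<170)&(S>60)).astype(np.uint8)
for n,m,bx,z in [('cap',pur,b(320,215,360,262),90),('tape',yel,b(380,225,420,265),64),('block',cream,b(445,295,500,370),28),
 ('sr',grey,b(510,305,562,355),14),('lr',grey,b(375,295,435,355),14),('sb',grey,b(440,222,502,275),14),('lb',grey,b(565,205,630,290),12),('mouse',(V<70).astype(np.uint8),b(510,225,555,285),20)]:
    print(n,blobs(c,m,bx,z,20))
s=cam('scene')
def tri(a,b):
    A=[];
    for cc,uv in((c,a),(s,b)):
        p=ray(cc,np.array(uv)*.64,0)[0];o=cc['M'][:3,3];d=(p-o)/np.linalg.norm(p-o);A.append((o,d))
    P=sum(np.eye(3)-np.outer(d,d) for o,d in A);return np.linalg.solve(P,sum((np.eye(3)-np.outer(d,d))@o for o,d in A)).round()
print('mon lr',tri((498,213),(376,244)),'mon ll',tri((358,150),(248,273)),'scale R corner',tri((301,252),(310,362)),'wht can',tri((566,150),(377,172)))
E
```

```text
lr [120   3  99]
sb [105   5  93]
blk [ 21  61 177]
tape [ 22 183 166]
bench [ 23  22 154]
tin [ 23  22 152]
sr [105   5  96]
cap [([634.2, 266.3], [26.9, 22.6], 1.9, 46.5)]
tape [([619.0, 140.1], [43.0, 63.4], 26.5, 205.5)]
block [([446.5, -14.6], [58.1, 109.0], 80.8, 530.0)]
sr [([439.6, -158.7], [103.2, 74.2], 31.0, 471.0)]
lr [([461.6, 129.5], [95.2, 96.0], 64.3, 625.0)]
sb [([620.6, -2.6], [141.5, 91.8], 73.2, 613.5)]
lb [([638.4, -297.4], [162.3, 113.9], 4.8, 1206.0)]
mouse [([617.0, -143.5], [98.6, 58.9], 3.4, 432.0)]
mon lr [695. -72.  53.] mon ll [845. 238.  45.] scale R corner [609. 345. -70.] wht can [ 767. -180.  219.]
```

Emit:
jog_arm:
  jaw: [8.5,8.5,8.5,8.5,8.5,8.5,8.5,8.5,8.5,8.5,8.5,8.5,8.5,8.5,8.5,8.5,8.5,8.5,8.5,8.5]
  linear:
    - [0,0,0]
    - [0,0,0]
    - [0,0,0]
    - [0,0,0]
    - [0,0,0]
    - [0,0,0]
    - [0.05,-5.65,0]
    - [0.05,-5.65,0]
    - [0.05,-5.65,0]
    - [0.05,-5.65,0]
    - [0.05,-5.65,0]
    - [0.05,-5.65,0]
    - [0.05,-5.65,0]
    - [0.05,-5.65,0]
    - [0.05,-5.65,0]
    - [0.05,-5.65,0]
    - [0.05,-5.65,0]
    - [0.05,-5.65,0]
    - [0.05,-5.65,0]
    - [0.05,-5.65,0]
  twist: [0.158,0.158,0.158,0.158,0.158,0.158,0,0,0,0,0,0,0,0,0,0,0,0,0,0]
  squeeze: 40

```text
time: 2.8
position: [443.7, -5.0, 290.7]
tcp_rot: [-2.914, 0.004, -0.161]
force: [-0.1, 0.1, -0.7]
grip_width: 84.8
gripper_force: 0.0
```

```bash
python3 - <<'E'
from h import *
c=cam('wrist'); print(c['s']['time'],c['s']['position'].round(1),c['s']['tcp_rot'].round(3)); np.savez('w1.npz',**{k:v for k,v in c.items() if k!='s'})
i=c['img'].copy(); cv2.circle(i,tuple(int(v) for v in proj(c,[634,266,95])[0]),3,(0,0,255),1)
cv2.imwrite('pics/w1.png',i)
E
```

```text
2.8 [443.7  -5.  290.7] [-2.914  0.004 -0.161]
```

View pics/w1.png

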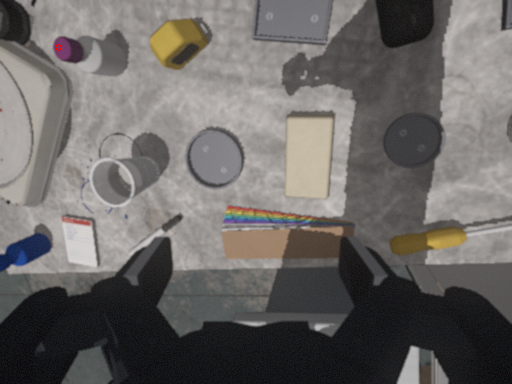

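The wrist view shows the bottle (75,50), tape (180,42) and block (310,157). The arm is still catching up and is tilted, so I'll let it settle.

Emit:
jog_arm:
  jaw: [8.5,8.5,8.5]
  linear:
    - [0,0,0]
    - [0,0,0]
    - [0,0,0]
  twist: [0,0,0]

```text
time: 3.22
position: [443.3, -6.3, 290.1]
tcp_rot: [-2.915, 0.005, -0.163]
force: [0.3, -0.3, -0.3]
grip_width: 84.7
gripper_force: 0.0
```

Emit:
jog_arm:
  jaw: [8.5,8.5,8.5,8.5]
  linear:
    - [0,0,1]
    - [0,0,1]
    - [0,0,1]
    - [0,0,0]
  twist: [0,0,0,0]

```text
time: 3.72
position: [443.2, -2.7, 260.0]
tcp_rot: [-2.912, 0.007, -0.158]
force: [-0.4, -0.4, -0.2]
grip_width: 85.1
gripper_force: 0.0
```

```bash
python3 -c "
from h import *
s=readout.sense(); print(s['qpos'].round(3),s['position'].round(1),s['tcp_rot'].round(4))"
```

```text
[-0.159  0.117 -0.112  1.348  0.23   3.141] [443.2  -2.7 260. ] [-2.9118  0.0066 -0.1575]
```

Joint 6 sits at its limit, because q6 = q1 − yaw + π, and that forced the tilt. I'll turn the other way.

Emit:
jog_arm:
  jaw: [8.5,8.5,8.5,8.5,8.5,8.5,8.5,8.5]
  linear:
    - [0,0,0]
    - [0,0,0]
    - [0,0,0]
    - [0,0,0]
    - [0,0,0]
    - [0,0,0]
    - [0,0,0]
    - [0,0,0]
  twist: [-0.18,-0.18,-0.18,-0.18,-0.18,-0.18,0,0]

```text
time: 4.72
position: [444.1, -2.9, 261.4]
tcp_rot: [-3.028, -0.2, 0.908]
force: [0.2, 0.5, -0.1]
grip_width: 85.3
gripper_force: 0.0
```

```bash
python3 -c "
from h import *
s=readout.sense(); print(s['qpos'].round(3),s['position'].round(1),s['tcp_rot'].round(4)); print(R.from_euler('xyz',s['tcp_rot']).as_matrix().round(3))"
```

```text
[-0.159  0.116 -0.11   1.348  0.23   2.063] [444.1  -2.9 261.4] [-3.0279 -0.2001  0.908 ]
[[ 0.603  0.797  0.032]
 [ 0.773 -0.594  0.226]
 [ 0.199 -0.111 -0.974]]
```

The tilt persists, because the commanded pose follows what was reached. The mirror-image limit (q6 = −3.14) pushes the tilt the other way, so I'll unwind to it and watch q5.

Emit:
jog_arm:
  jaw: [8.5,8.5,8.5,8.5,8.5,8.5,8.5,8.5,8.5,8.5,8.5,8.5,8.5,8.5,8.5,8.5,8.5,8.5,8.5,8.5]
  linear:
    - [0,0,0]
    - [0,0,0]
    - [0,0,0]
    - [0,0,0]
    - [0,0,0]
    - [0,0,0]
    - [0,0,0]
    - [0,0,0]
    - [0,0,0]
    - [0,0,0]
    - [0,0,0]
    - [0,0,0]
    - [0,0,0]
    - [0,0,0]
    - [0,0,0]
    - [0,0,0]
    - [0,0,0]
    - [0,0,0]
    - [0,0,0]
    - [0,0,0]
  twist: [-0.186,-0.186,-0.186,-0.186,-0.186,-0.186,-0.186,-0.186,-0.186,-0.186,-0.186,-0.186,-0.186,-0.186,-0.186,-0.186,-0.186,-0.186,-0.186,-0.186]

```text
time: 7.22
position: [444.0, -2.9, 261.3]
tcp_rot: [-3.124, 0.229, -1.635]
force: [-0.6, 0.3, -0.1]
grip_width: 85.2
gripper_force: 0.0
```

Emit:
jog_arm:
  jaw: [8.5,8.5,8.5,8.5,8.5,8.5,8.5,8.5,8.5,8.5]
  linear:
    - [0,0,0]
    - [0,0,0]
    - [0,0,0]
    - [0,0,0]
    - [0,0,0]
    - [0,0,0]
    - [0,0,0]
    - [0,0,0]
    - [0,0,0]
    - [0,0,0]
  twist: [-0.186,-0.186,-0.186,-0.186,-0.186,-0.186,-0.186,-0.186,0,0]

```text
time: 8.48
position: [444.3, -1.3, 261.3]
tcp_rot: [-2.913, 0.003, -0.155]
force: [0.2, 0.9, -0.9]
grip_width: 85.2
gripper_force: 0.0
```

```bash
cat > st.py <<'E'
from h import *
s=readout.sense(); m=R.from_euler('xyz',s['tcp_rot']).as_matrix()
print(round(s['time'],2),'q',s['qpos'].round(3),'p',s['position'].round(1),'rpy',s['tcp_rot'].round(3),'zaxis',m[:,2].round(3),'F',s['force'].round(1),'w',round(s['grip_width'],1),round(s['gripper_force'],1))
E
python3 st.py
```

```text
8.47 q [-0.154  0.116 -0.111  1.347  0.229 -3.14 ] p [444.3  -1.3 261.3] rpy [-2.913  0.003 -0.155] zaxis [ 0.032  0.224 -0.974] F [ 0.2  0.9 -0.9] w 85.2 0.0
```

Now I test over-twisting at the limit.

Emit:
jog_arm:
  jaw: [8.5,8.5,8.5,8.5,8.5]
  linear:
    - [0,0,0]
    - [0,0,0]
    - [0,0,0]
    - [0,0,0]
    - [0,0,0]
  twist: [-0.15,-0.15,-0.15,0,0]

```text
time: 9.1
position: [438.9, 107.5, 261.1]
tcp_rot: [-3.011, -0.082, 0.154]
force: [-0.4, 0.4, -0.6]
grip_width: 84.9
gripper_force: 0.0
```

```bash
python3 st.py
```

```text
9.1 q [ 0.155  0.069 -0.153  1.266  0.13  -3.14 ] p [438.9 107.5 261.1] rpy [-3.011 -0.082  0.154] zaxis [ 0.061  0.141 -0.988] F [-0.4  0.4 -0.6] w 84.9 0.0
```

Over-twisting works: the lateral tilt drops. I'll finish by mirroring the first move, clamping at −limit while translating in −y.

Emit:
jog_arm:
  jaw: [8.5,8.5,8.5,8.5,8.5,8.5,8.5,8.5,8.5]
  linear:
    - [0,0,0]
    - [0,0,0]
    - [0,5,0]
    - [0,5,0]
    - [0,5,0]
    - [0,5,0]
    - [0,5,0]
    - [0,5,0]
    - [0,0,0]
  twist: [0.16,0.16,0,0,0,0,0,0,0]

```text
time: 10.22
position: [408.1, -90.8, 220.1]
tcp_rot: [-3.064, -0.036, -0.274]
force: [-0.7, 0.2, -0.2]
grip_width: 84.8
gripper_force: 0.0
```

```bash
python3 st.py
```

```text
10.22 q [-0.273  0.06  -0.264  1.211  0.077 -3.141] p [408.1 -90.8 220.1] rpy [-3.064 -0.036 -0.274] zaxis [ 0.055  0.065 -0.996] F [-0.7  0.2 -0.2] w 84.8 0.0
```

Emit:
jog_arm:
  jaw: [8.5,8.5,8.5,8.5,8.5,8.5,8.5,8.5]
  linear:
    - [0,0,-2]
    - [0,0,-2]
    - [0,5,-0.5]
    - [0,5,-0.5]
    - [0,5,-0.5]
    - [0,5,-0.5]
    - [0,5,-0.5]
    - [0,0,0]
  twist: [0.125,0.125,0,0,0,0,0,0]

```text
time: 11.22
position: [327.4, -231.4, 268.4]
tcp_rot: [-3.13, -0.016, -0.625]
force: [0.4, 0.0, -0.7]
grip_width: 85.0
gripper_force: 0.0
```

```bash
python3 st.py
```

```text
11.22 q [-0.624  0.019 -0.178  1.358  0.012 -3.141] p [ 327.4 -231.4  268.4] rpy [-3.13  -0.016 -0.625] zaxis [ 0.02  0.   -1.  ] F [ 0.4  0.  -0.7] w 85.0 0.0
```

The tilt is down to 1.1°, which is acceptable. Now on to the bottle, staying on this branch (yaw ≤ q1).

Emit:
jog_arm:
  jaw: [8.5,8.5,8.5,8.5,8.5,8.5,8.5,8.5,8.5,8.5,8.5,8.5]
  linear:
    - [-0.56,-4.87,0]
    - [-0.56,-4.87,0]
    - [-0.56,-4.87,0]
    - [-0.56,-4.87,0]
    - [-0.56,-4.87,0]
    - [-0.56,-4.87,0]
    - [-0.56,-4.87,0]
    - [-0.56,-4.87,0]
    - [-0.56,-4.87,0]
    - [-0.56,-4.87,0]
    - [-0.56,-4.87,0]
    - [0,0,0]
  twist: [0,0,0,0,0,0,0,0,0,0,0,0]

```text
time: 12.72
position: [590.6, 243.6, 270.9]
tcp_rot: [-3.131, -0.013, -0.619]
force: [-0.3, -0.1, -0.6]
grip_width: 85.2
gripper_force: 0.0
```

```bash
python3 st.py; cat >> h.py <<'E'
def save(c,fn): np.savez(fn,**{k:v for k,v in c.items() if k!='s'})
def load(fn): return {k:(v if v.ndim else float(v)) for k,v in np.load(fn).items()}
def to(xyz,yaw=None):
    """tool-frame shift (cm) to put TCP at xyz (orientation unchanged), and twist to the given yaw (mod pi options)"""
    s=readout.sense(); m=R.from_euler('xyz',s['tcp_rot']).as_matrix()
    print('shift cm',(m.T@(np.array(xyz)-s['position'])/10).round(2),'yaw',s['tcp_rot'][2].round(3),'twist',None if yaw is None else round(float(s['tcp_rot'][2]-yaw),3))
E
python3 - <<'E'
from h import *
c=cam('wrist'); save(c,'w2.npz'); cv2.imwrite('pics/w2.png',c['img'])
E
```

```text
12.72 q [ 0.394  0.511  0.482  1.526 -0.006 -2.129] p [590.6 243.6 270.9] rpy [-3.131 -0.013 -0.619] zaxis [ 0.017  0.001 -1.   ] F [-0.3 -0.1 -0.6] w 85.2 0.0
```

View pics/w2.png

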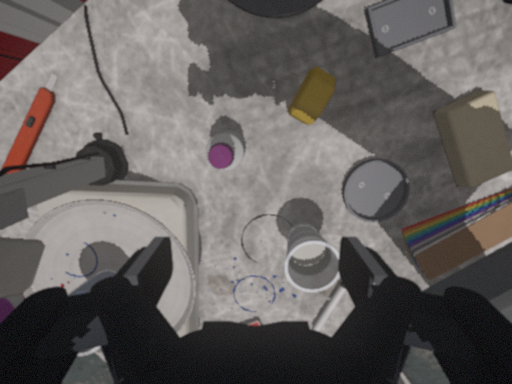

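The wrist view shows the purple cap (220,155), tape (313,95), large round holder (375,189), small tray (410,27) and cup (313,265). Everything is undisturbed. I'll measure the bottle, holder and tape.

```bash
cat >> h.py <<'E'
def pts(c,mask,box,z,amin=30):
    m=np.zeros_like(mask); x0,y0,x1,y1=box; m[y0:y1,x0:x1]=mask[y0:y1,x0:x1]
    m=cv2.morphologyEx(m,cv2.MORPH_OPEN,np.ones((3,3),np.uint8))
    k=max(cv2.findContours(m,cv2.RETR_EXTERNAL,cv2.CHAIN_APPROX_NONE)[0],key=cv2.contourArea)
    return ray(c,cv2.convexHull(k)[:,0],z)[:,:2], cv2.contourArea(k)
def rect(P):
    (p,sz,a)=cv2.minAreaRect(P.astype(np.float32)); return np.round(p,1),np.round(sz,1),round(a,1)
def circ(P):
    p,r=cv2.minEnclosingCircle(P.astype(np.float32)); e=cv2.fitEllipse(P.astype(np.float32)); return np.round(p,1),round(r,1),np.round(e[0],1),np.round(e[1],1)
def farcirc(P,c,r):
    n=c['M'][:2,3]; d=P.mean(0)-n; d/=np.linalg.norm(d); e=np.array([-d[1],d[0]])
    return (d*((P@d).max()-r)+e*((P@e).max()+(P@e).min())/2).round(1)
def hsv(c): return cv2.split(cv2.cvtColor(c['img'],cv2.COLOR_BGR2HSV))
E
python3 - <<'E'
from h import *
c=load('w2.npz'); H,S,V=hsv(c)
pur=((H>130)&(H<170)&(S>60)).astype(np.uint8); yel=((S>110)&(H>15)&(H<35)).astype(np.uint8)
P,a=pts(c,pur,(190,130,250,180),95); print('cap',circ(P),farcirc(P,c,15))
P,a=pts(c,yel,(280,60,345,130),64); print('tape',rect(P),a)
for u,v in((375,175),(410,20),(350,150),(430,150),(300,30)): print((u,v),H[v,u],S[v,u],V[v,u])
E
```

```text
cap (array([633.4, 261.3]), 13.8, array([633.5, 261.3]), array([26.5, 27.3])) [633.9 260. ]
tape (array([625. , 139.3]), array([36.1, 59. ]), 25.8) 1523.5
(375, 175) 140 6 124
(410, 20) 128 9 112
(350, 150) 13 11 170
(430, 150) 8 15 67
(300, 30) 15 7 69
```

```bash
python3 -c "
from h import *
to([633.5,262,135]);to([633.5,262,40])"
```

```text
shift cm [ 2.17 -4.04 13.73] yaw -0.621 twist None
shift cm [ 2.04 -3.94 23.23] yaw -0.621 twist None
```

Emit:
jog_arm:
  jaw: [8.5,8.5,8.5,8.5,8.5,8.5,8.5,8.5,4,4,4,4,4,4]
  linear:
    - [0.7,-1.3,3.4]
    - [0.7,-1.3,3.4]
    - [0.7,-1.3,3.4]
    - [0,0,3.4]
    - [0,0,3.4]
    - [0,0,3.4]
    - [0,0,2.8]
    - [0,0,0]
    - [0,0,0]
    - [0,0,0]
    - [0,0,0]
    - [0,0,0]
    - [0,0,0]
    - [0,0,0]
  twist: [0,0,0,0,0,0,0,0,0,0,0,0,0,0]
  squeeze: 35

```text
time: 14.52
position: [636.2, 259.6, 45.0]
tcp_rot: [-3.126, -0.018, -0.625]
force: [0.2, -0.2, 7.1]
grip_width: 45.8
gripper_force: 35.6
```

```bash
python3 st.py
```

```text
14.53 q [ 0.39   0.72   0.252  1.08  -0.007 -2.127] p [636.2 259.6  45. ] rpy [-3.126 -0.018 -0.625] zaxis [ 0.023  0.002 -1.   ] F [ 0.2 -0.2  7.1] w 45.8 35.6
```

Emit:
jog_arm:
  jaw: [4,4,4,4,4]
  linear:
    - [0,0,-0.6]
    - [0,0,-2.4]
    - [0,0,-4]
    - [0,0,-4]
    - [0,0,-3]
  twist: [0,0,0,0,0]

```text
time: 15.15
position: [632.2, 259.0, 184.4]
tcp_rot: [-3.129, -0.016, -0.625]
force: [0.5, 0.5, -1.4]
grip_width: 45.9
gripper_force: 36.3
```

```bash
python3 st.py; python3 - <<'E'
from h import *
import os
c2=load('w2.npz')
# w1 pose rebuilt from its saved M
c1=load('w1.npz')
H,S,V=hsv(c1); g=((V<135)&(S<40)).astype(np.uint8)
print('V samples w1: sr',V[140,412],V[160,412],'bench',V[140,470],V[140,370],'lr',V[160,215])
for n,bx,th in [('lr',(180,120,250,195),135),('lb?',(500,0,512,30),0)][:1]:
    P,a=pts(c1,g,bx,14); print(n,circ(P),a)
for th in (60,70,80,90):
    m=((V<th)).astype(np.uint8)
    P,a=pts(c1,m,(383,110,443,170),14); print('sr',th,circ(P),a)
H,S,V=hsv(c2)
for th in (130,140,150):
    P,a=pts(c2,((V<th)&(S<40)).astype(np.uint8),(342,155,410,222),14); print('lr w2',th,circ(P),a)
E
```

```text
15.15 q [ 0.392  0.625  0.452  1.378 -0.007 -2.125] p [632.2 259.  184.4] rpy [-3.129 -0.016 -0.625] zaxis [ 0.02   0.001 -1.   ] F [ 0.5  0.5 -1.4] w 45.9 36.3
V samples w1: sr 64 64 bench 147 88 lr 135
lr (array([460.5, 120.8]), 50.0, array([461.3, 121.3]), array([92.4, 99.8])) 2752.5
sr 60 (array([ 430.2, -177.5]), 11.7, array([ 430.2, -178.1]), array([ 8.7, 23.5])) 49.0
sr 70 (array([ 449.8, -156. ]), 36.8, array([ 450.2, -155.4]), array([69.4, 72.7])) 2499.0
sr 80 (array([ 448., -160.]), 42.5, array([ 448.8, -156. ]), array([70.5, 80.9])) 2689.5
sr 90 (array([ 448.7, -150.5]), 48.6, array([ 449.8, -150.9]), array([ 78.7, 100.6])) 3061.5
lr w2 130 (array([453.3, 119.3]), 62.4, array([452.1, 110.5]), array([107. , 138.6])) 3986.5
lr w2 140 (array([453.7, 119.8]), 62.9, array([452.3, 111.5]), array([107.9, 138.1])) 4016.5
lr w2 150 (array([453.7, 120.9]), 63.1, array([453.2, 112.5]), array([109.6, 137.5])) 4059.0
```

```bash
python3 -c "
from h import *
to([375,-97,190])"
```

```text
shift cm [-3.000e-02  4.391e+01 -1.130e+00] yaw -0.625 twist None
```

Emit:
jog_arm:
  jaw: [4,4,4,4,4,4,4,4,4,4,4]
  linear:
    - [0,2.4,-0.6]
    - [0,4.6,-0.6]
    - [0,4.6,0]
    - [0,4.6,0]
    - [0,4.6,0]
    - [0,4.6,0]
    - [0,4.6,0]
    - [0,4.6,0]
    - [0,4.6,0]
    - [0,4.6,0]
    - [0,0,0]
  twist: [0,0,0,0,0,0,0,0,0,0,0]

```text
time: 16.52
position: [373.7, -97.9, 189.2]
tcp_rot: [-3.13, -0.014, -0.63]
force: [1.4, 0.8, -2.2]
grip_width: 46.0
gripper_force: 36.5
```

```bash
python3 st.py; python3 - <<'E'
from h import *
c=cam('wrist'); save(c,'w3.npz'); cv2.imwrite('pics/w3.png',c['img'])
E
```

```text
16.52 q [-0.26   0.034 -0.373  1.146  0.005 -2.772] p [373.7 -97.9 189.2] rpy [-3.13  -0.014 -0.63 ] zaxis [ 0.018  0.001 -1.   ] F [ 1.4  0.8 -2.2] w 46.0 36.5
```

View pics/w3.png

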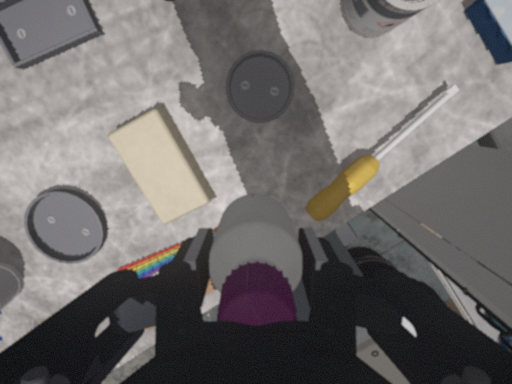

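The bottle is held centrally at (256,260). The small round holder is at (259,87), the large round at (67,223) and the block at (161,165).

```bash
python3 - <<'E'
from h import *
c=load('w3.npz'); H,S,V=hsv(c)
print(V[87,200:320:4])
for th in (62,68,74,80):
    P,a=pts(c,(V<th).astype(np.uint8),(218,48,298,128),14); print('sr',th,circ(P),a)
for th in (120,130,140):
    P,a=pts(c,((V<th)&(S<40)).astype(np.uint8),(18,180,112,268),14); print('lr',th,circ(P),a)
P,a=pts(c,((S>35)&(V>150)).astype(np.uint8),(100,95,220,230),28); print('blk',rect(P),a)
P=np.array([ray(c,[u,v],14)[0] for u,v in((225,87),(292,87),(259,52),(259,122))]);print('click sr',P[:,:2].mean(0))
P=np.array([ray(c,[u,v],14)[0] for u,v in((26,223),(107,223),(67,185),(67,262))]);print('click lr',P[:,:2].mean(0))
E
```

```text
[110 112 106 101  96  94  91  70  73  73  78  98  92  74  75  74  75  75
  87  89  76  77  71  74  86  91  90 128 160 151]Traceback (most recent call last):
  File "<stdin>", line 5, in <module>
  File "h.py", line 37, in pts
    k=max(cv2.findContours(m,cv2.RETR_EXTERNAL,cv2.CHAIN_APPROX_NONE)[0],key=cv2.contourArea)
ValueError: max() iterable argument is empty
```

```bash
python3 - <<'E'
from h import *
c=load('w3.npz'); H,S,V=hsv(c)
for th in (78,82):
    P,a=pts(c,cv2.morphologyEx((V<th).astype(np.uint8),cv2.MORPH_CLOSE,np.ones((5,5),np.uint8)),(218,48,298,128),14); print('sr',th,circ(P),a)
for th in (120,130,140):
    P,a=pts(c,((V<th)&(S<40)).astype(np.uint8),(18,180,112,268),14); print('lr',th,circ(P),a)
P,a=pts(c,((S>35)&(V>150)).astype(np.uint8),(100,95,220,230),28); print('blk',rect(P),a)
P=np.array([ray(c,[u,v],14)[0] for u,v in((225,87),(292,87),(259,52),(259,122))]);print('click sr',P[:,:2].mean(0))
P=np.array([ray(c,[u,v],14)[0] for u,v in((26,223),(107,223),(67,185),(67,262))]);print('click lr',P[:,:2].mean(0))
to([450,-154,80]);to([450,-154,48.5])
E
```

```text
sr 78 (array([ 449.1, -157.5]), 35.7, array([ 449.2, -157.5]), array([70. , 70.8])) 3734.5
sr 82 (array([ 448.7, -158.5]), 36.7, array([ 449.1, -157.8]), array([70.5, 72.2])) 3840.5
lr 120 (array([458.2, 126.8]), 43.8, array([458.1, 126.7]), array([84. , 86.9])) 757.5
lr 130 (array([458.9, 118.2]), 51.3, array([459.3, 118.3]), array([ 92.8, 102.9])) 4796.0
lr 140 (array([460.4, 118.7]), 51.9, array([459.3, 118.8]), array([ 94. , 104.2])) 4935.5
blk (array([444.3, -21.9]), array([ 60.3, 111.4]), 81.0) 5562.5
click sr [ 449.38197343 -156.71735281]
click lr [460.04160814 116.86675444]
shift cm [ 9.24  0.34 11.07] yaw -0.628 twist None
shift cm [ 9.19  0.38 14.22] yaw -0.628 twist None
```

```bash
python3 -c "
from h import *
to([450.5,-155.3,90]);to([450.5,-155.3,52])"
```

```text
shift cm [ 9.37  0.4  10.08] yaw -0.628 twist None
shift cm [ 9.32  0.45 13.87] yaw -0.628 twist None
```

Emit:
jog_arm:
  jaw: [4,4,4,4,4,4,4,4,4]
  linear:
    - [3.1,0.15,0]
    - [3.1,0.15,0]
    - [3,0.15,2]
    - [0,0,3.5]
    - [0,0,3.5]
    - [0,0,2.5]
    - [0,0,1.5]
    - [0,0,0.6]
    - [0,0,0]
  twist: [0,0,0,0,0,0,0,0,0]

```text
time: 17.7
position: [450.8, -153.0, 54.3]
tcp_rot: [-3.13, -0.015, -0.623]
force: [-0.4, -0.4, -1.5]
grip_width: 46.1
gripper_force: 36.5
```

```bash
python3 st.py; python3 -c "
from h import *
to([450.5,-155.3,48.5])"
```

```text
17.7 q [-0.332  0.352 -0.37   0.832  0.007 -2.85 ] p [ 450.8 -153.    54.3] rpy [-3.13  -0.015 -0.623] zaxis [ 0.019  0.001 -1.   ] F [-0.4 -0.4 -1.5] w 46.1 36.5
shift cm [0.1  0.21 0.58] yaw -0.623 twist None
```

Emit:
jog_arm:
  jaw: [4,4,4,4]
  linear:
    - [0.1,0.1,0.3]
    - [0,0.1,0.2]
    - [0,0,0.1]
    - [0,0,0]
  twist: [0,0,0,0]

```text
time: 18.2
position: [450.1, -156.0, 48.6]
tcp_rot: [-3.13, -0.015, -0.625]
force: [-0.2, 0.1, -1.1]
grip_width: 46.0
gripper_force: 36.5
```

```bash
python3 st.py
```

```text
18.2 q [-0.338  0.36  -0.376  0.816  0.007 -2.855] p [ 450.1 -156.    48.6] rpy [-3.13  -0.015 -0.625] zaxis [ 0.019  0.001 -1.   ] F [-0.2  0.1 -1.1] w 46.0 36.5
```

Emit:
jog_arm:
  jaw: [4,4,4]
  linear:
    - [0,0,0.06]
    - [0,0,0.06]
    - [0,0,0]
  twist: [0,0,0]

```text
time: 18.58
position: [450.4, -156.1, 47.9]
tcp_rot: [-3.13, -0.016, -0.625]
force: [-2.3, -0.1, 5.4]
grip_width: 46.3
gripper_force: 37.0
```

Emit:
jog_arm:
  jaw: [4,4,4]
  linear:
    - [0,0,0.06]
    - [0,0,0.06]
    - [0,0,0]
  twist: [0,0,0]

```text
time: 18.95
position: [450.7, -156.2, 47.9]
tcp_rot: [-3.129, -0.017, -0.625]
force: [-4.4, 1.5, 13.7]
grip_width: 46.0
gripper_force: 37.9
```

The bottle is on the holder floor. I'll relieve the force, open, lift and move to look at the tin.

Emit:
jog_arm:
  jaw: [4,5,6.5,7.5,7.5,8.5,8.5,8.5,8.5,8.5,8.5,8.5,8.5,8.5,8.5]
  linear:
    - [0,0,-0.15]
    - [0,0,0]
    - [0,0,0]
    - [0,0,0]
    - [0,0,-1]
    - [0,0,-3]
    - [0,0,-4]
    - [0,0,-4]
    - [0,0,-4]
    - [0,0,-1]
    - [0,0,-1]
    - [0,0,0]
    - [1.3,3.7,0]
    - [1.3,3.7,0]
    - [0,0,0]
  twist: [0,0,0,0,0,0,0,0,0,0.125,0.125,0.125,0,0,0]

```text
time: 20.82
position: [397.2, -219.2, 227.2]
tcp_rot: [-3.125, -0.01, -1.003]
force: [0.9, 0.8, 0.5]
grip_width: 84.8
gripper_force: 0.0
```

```bash
python3 st.py; python3 - <<'E'
from h import *
c=cam('wrist'); save(c,'w4.npz'); cv2.imwrite('pics/w4.png',c['img'])
E
```

```text
20.82 q [-0.511  0.142 -0.15   1.262  0.01  -2.649] p [ 397.2 -219.2  227.2] rpy [-3.125 -0.01  -1.003] zaxis [ 0.02  0.   -1.  ] F [0.9 0.8 0.5] w 84.8 0.0
```

View pics/w4.png

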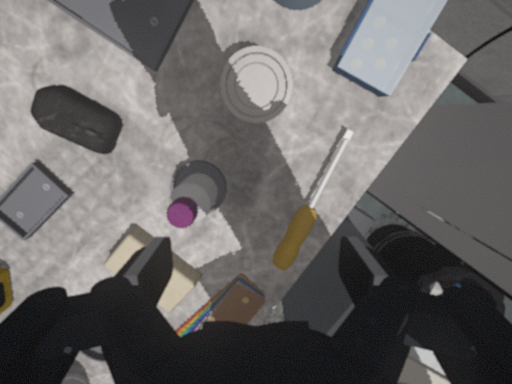

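The bottle is upright in its holder, with the cap at (181,212). The tin lid is at (258,84).

```bash
python3 - <<'E'
from h import *
c=load('w4.npz'); H,S,V=hsv(c)
print('tin',ray(c,[258,84],82)[0],'cap',ray(c,[181,212],98)[0])
P,a=pts(c,((H>130)&(H<170)&(S>60)).astype(np.uint8),(160,190,205,235),98); print(circ(P))
g=cv2.GaussianBlur(cv2.cvtColor(c['img'],cv2.COLOR_BGR2GRAY),(5,5),1)
print(cv2.HoughCircles(g[20:150,190:330],cv2.HOUGH_GRADIENT,1,20,param1=80,param2=15,minRadius=30,maxRadius=42))
to([452,-294,150]);to([452,-294,38])
E
```

```text
tin [ 448.18650792 -300.75241373   82.        ] cap [ 447.42339387 -157.5639771    98.        ]
(array([ 446.4, -157.4]), 16.4, array([ 446.7, -157.2]), array([26.7, 32.9]))
[[[63.5 67.5 33.7]]]
shift cm [ 9.18 -0.34  7.82] yaw -1.002 twist None
shift cm [ 9.07 -0.15 19.02] yaw -1.002 twist None
```

Emit:
jog_arm:
  jaw: [8.5,8.5,8.5,8.5,8.5]
  linear:
    - [2,-0.05,1]
    - [3,-0.05,2.5]
    - [3,-0.05,2.5]
    - [1.2,-0.05,1.5]
    - [0,0,0]
  twist: [0,0,0,0,0]

```text
time: 21.5
position: [451.1, -293.3, 151.2]
tcp_rot: [-3.126, -0.007, -0.999]
force: [0.3, 0.3, 0.8]
grip_width: 84.8
gripper_force: 0.0
```

```bash
python3 st.py; python3 - <<'E'
from h import *
c=cam('wrist'); save(c,'w5.npz'); 
print('expect',proj(c,[450.5,-295,82])[0].round(1))
g=cv2.GaussianBlur(cv2.cvtColor(c['img'],cv2.COLOR_BGR2GRAY),(5,5),1)
h=cv2.HoughCircles(g,cv2.HOUGH_GRADIENT,1,10,param1=80,param2=18,minRadius=38,maxRadius=54)
for x,y,r in h[0][:5]: print(x,y,r,ray(c,[x,y],82)[0].round(1))
to([450.5,-295,38])
cv2.imwrite('pics/w5.png',c['img'])
E
```

```text
21.5 q [-0.583  0.359 -0.067  1.132  0.012 -2.725] p [ 451.1 -293.3  151.2] rpy [-3.126 -0.007 -0.999] zaxis [ 0.017  0.003 -1.   ] F [0.3 0.3 0.8] w 84.8 0.0
expect [257.6 206.5]
312.5 28.5 53.4 [ 486.6 -416.1   82. ]
261.5 203.5 44.6 [ 449.4 -298.7   82. ]
310.5 45.5 44.6 [ 481.9 -407.3   82. ]
320.5 35.5 52.3 [ 479.9 -415.5   82. ]
299.5 36.5 40.0 [ 491.  -407.7   82. ]
shift cm [ 0.03  0.33 11.42] yaw -0.999 twist None
```

View pics/w5.png

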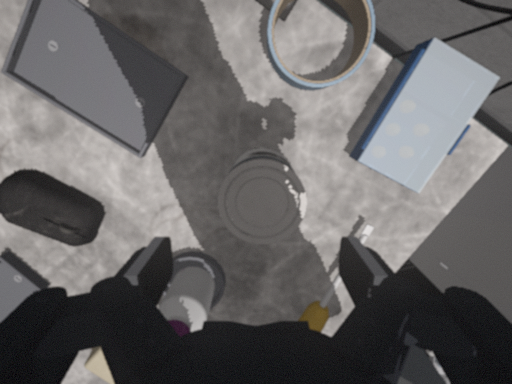

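Emit:
jog_arm:
  jaw: [8.5,8.5,8.5,8.5,8.5,8.5,6,6,6,6,6,6]
  linear:
    - [0.2,0.45,2]
    - [0,0,2.5]
    - [0,0,2.5]
    - [0,0,2.5]
    - [0,0,1.9]
    - [0,0,0]
    - [0,0,0]
    - [0,0,0]
    - [0,0,0]
    - [0,0,0]
    - [0,0,0]
    - [0,0,0]
  twist: [0,0,0,0,0,0,0,0,0,0,0,0]
  squeeze: 50

```text
time: 23.05
position: [451.6, -298.7, 40.5]
tcp_rot: [-3.124, -0.012, -1.0]
force: [-1.8, 1.3, 6.2]
grip_width: 66.2
gripper_force: 57.1
```

```bash
python3 st.py
```

```text
23.05 q [-0.591  0.476 -0.209  0.867  0.011 -2.732] p [ 451.6 -298.7   40.5] rpy [-3.124 -0.012 -1.   ] zaxis [ 0.021 -0.001 -1.   ] F [-1.8  1.3  6.2] w 66.2 57.1
```

Emit:
jog_arm:
  jaw: [6,6,6,6,6,6,6,6,6,6,6,6,6,6,6,6,6,6]
  linear:
    - [0,0,-0.6]
    - [0,0,-2.4]
    - [0,0,-3.5]
    - [0,0,-4]
    - [0,0,-4]
    - [0,0,-2.5]
    - [-2.5,-1.4,0]
    - [-4,-2.1,0]
    - [-4,-2.1,0]
    - [-4,-2.1,0]
    - [-4,-2.1,0]
    - [-4,-2.1,0]
    - [-4,-2.1,0]
    - [-4,-2.1,0]
    - [-4,-2.1,0]
    - [-4,-2.1,0]
    - [-4,-2.1,0]
    - [-2.4,-1.1,0]
  twist: [0,0,0,0,0,0,0,0,0,0,0,0,0,0,0,0,0,0]

```text
time: 25.3
position: [401.8, 208.4, 208.0]
tcp_rot: [-3.125, -0.009, -0.998]
force: [0.9, 0.1, -3.4]
grip_width: 66.3
gripper_force: 57.1
```

Emit:
jog_arm:
  jaw: [6]
  linear:
    - [0,0,0]
  twist: [0]

```text
time: 25.42
position: [401.8, 207.9, 207.9]
tcp_rot: [-3.125, -0.009, -0.996]
force: [0.2, -0.5, -4.2]
grip_width: 66.1
gripper_force: 57.1
```

```bash
python3 st.py; python3 - <<'E'
from h import *
c=cam('wrist'); save(c,'w6.npz'); cv2.imwrite('pics/w6.png',c['img']); print(proj(c,[460,122,14]))
E
```

```text
25.43 q [ 0.483  0.151 -0.191  1.212 -0.008 -1.663] p [401.8 207.9 207.9] rpy [-3.125 -0.009 -0.996] zaxis [ 0.019  0.001 -1.   ] F [ 0.2 -0.5 -4.2] w 66.1 57.1
[[255.54771404  80.69969311]]
```

View pics/w6.png

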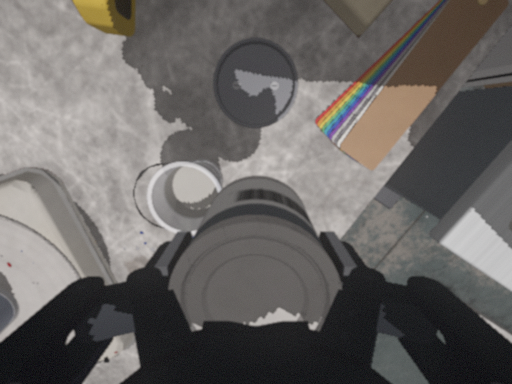

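The tin is held. The large round holder is centred at (255.5,83), and the cup at (184,195) is untouched.

```bash
python3 -c "
from h import *
to([459,124.5,100]);to([459,124.5,48])"
```

```text
shift cm [ 9.9  -0.16 10.88] yaw -0.998 twist None
shift cm [ 9.85 -0.08 16.08] yaw -0.998 twist None
```

Emit:
jog_arm:
  jaw: [6,6,6,6,6,6,6,6,6,6]
  linear:
    - [2.5,0,0]
    - [3.7,-0.05,1]
    - [3.7,-0.05,2.5]
    - [0,0,3.5]
    - [0,0,3.5]
    - [0,0,2.8]
    - [0,0,1.8]
    - [0,0,1]
    - [0,0,0]
    - [0,0,0]
  twist: [0,0,0,0,0,0,0,0,0,0]

```text
time: 26.72
position: [460.7, 123.8, 48.8]
tcp_rot: [-3.123, -0.01, -1.0]
force: [0.4, -0.0, -2.8]
grip_width: 66.1
gripper_force: 57.1
```

```bash
python3 st.py; python3 -c "
from h import *
to([459,124.5,43.8])"
```

```text
26.73 q [ 0.265  0.359 -0.377  0.814 -0.004 -1.877] p [460.7 123.8  48.8] rpy [-3.123 -0.01  -1.   ] zaxis [ 0.021  0.001 -1.   ] F [ 0.4 -0.  -2.8] w 66.1 57.1
shift cm [-0.16  0.11  0.5 ] yaw -1.0 twist None
```

Emit:
jog_arm:
  jaw: [6,6,6,6]
  linear:
    - [-0.15,0.1,0.3]
    - [0,0,0.15]
    - [0,0,0.06]
    - [0,0,0]
  twist: [0,0,0,0]

```text
time: 27.22
position: [458.4, 124.7, 43.5]
tcp_rot: [-3.124, -0.01, -0.999]
force: [-1.8, 1.1, 5.2]
grip_width: 66.2
gripper_force: 58.0
```

Emit:
jog_arm:
  jaw: [6,6,6]
  linear:
    - [0,0,0.06]
    - [0,0,0.05]
    - [0,0,0]
  twist: [0,0,0]

```text
time: 27.6
position: [458.4, 124.8, 43.5]
tcp_rot: [-3.124, -0.01, -0.999]
force: [-6.5, -0.3, 15.7]
grip_width: 66.2
gripper_force: 59.4
```

The tin is seated. I'll release it and look at the tape.

Emit:
jog_arm:
  jaw: [6,7.2,8.5,8.5,8.5,8.5,8.5,8.5,8.5,8.5,8.5,8.5,8.5,8.5,8.5]
  linear:
    - [0,0,-0.15]
    - [0,0,0]
    - [0,0,0]
    - [0,0,0]
    - [0,0,-1]
    - [0,0,-3]
    - [0,0,-4]
    - [0,0,-4]
    - [0,0,-4]
    - [0,0,-2]
    - [-0.75,-3.9,0]
    - [-0.75,-3.9,0]
    - [-0.75,-3.9,0]
    - [-0.75,-3.9,0]
    - [0,0,0]
  twist: [0,0,0,0,0,0,0,0,0.06,0.06,0,0,0,0,0]

```text
time: 29.48
position: [583.5, 220.8, 224.9]
tcp_rot: [-3.124, -0.008, -1.118]
force: [-0.0, -0.4, 0.1]
grip_width: 84.9
gripper_force: 0.0
```

```bash
python3 st.py; python3 - <<'E'
from h import *
c=cam('wrist'); save(c,'w7.npz'); cv2.imwrite('pics/w7.png',c['img']); print(proj(c,[625,139,64]))
E
```

```text
29.48 q [ 0.365  0.483  0.32   1.389 -0.006 -1.659] p [583.5 220.8 224.9] rpy [-3.124 -0.008 -1.118] zaxis [ 0.019  0.001 -1.   ] F [-0.  -0.4  0.1] w 84.9 0.0
[[256.03674201  89.894538  ]]
```

View pics/w7.png

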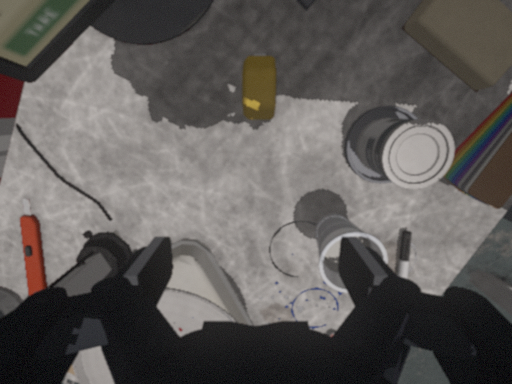

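The tin stands in the large round holder at (390,150). The tape is at (259,88) and almost aligned with the jaws.

```bash
python3 - <<'E'
from h import *
c=load('w7.npz'); H,S,V=hsv(c)
m=cv2.morphologyEx(((S>90)&(H>12)&(H<38)).astype(np.uint8),cv2.MORPH_CLOSE,np.ones((7,7),np.uint8))
P,a=pts(c,m,(230,40,290,130),64); print('tape',rect(P),a)
m[:40]=0;m[130:]=0;m[:,:230]=0;m[:,290:]=0
for r in (62,70,80,90,100,110,116):
    x=np.where(m[r])[0]; print(r,x.min(),x.max())
y=np.where(m.any(1))[0]; print(y.min(),y.max())
to([625,139,30])
E
```

```text
tape (array([623.7, 136.3]), array([32.8, 57.7]), 25.7) 1927.0
62 244 274
70 243 275
80 242 275
90 242 275
100 242 274
110 244 273
116 246 272
56 119
shift cm [ 8.99  0.02 19.59] yaw -1.119 twist None
```

Emit:
jog_arm:
  jaw: [8.5,8.5,8.5,8.5,8.5,7.5,7.5,7.5,3,3,3,3,3,3,3]
  linear:
    - [3,0.1,2]
    - [3,0.05,3.5]
    - [3.1,0.05,3.5]
    - [0,0,3.5]
    - [0,0,3.5]
    - [0,0,2.2]
    - [0,0,1.2]
    - [0,0,0]
    - [0,0,0]
    - [0,0,0]
    - [0,0,0]
    - [0,0,0]
    - [0,0,0]
    - [0,0,0]
    - [0,0,0]
  twist: [0,0,0,0,0,0,0,0,0,0,0,0,0,0,0]
  squeeze: 45

```text
time: 31.4
position: [624.5, 136.9, 34.0]
tcp_rot: [-3.122, -0.008, -1.12]
force: [-0.6, -2.0, 5.3]
grip_width: 33.9
gripper_force: 45.6
```

```bash
python3 st.py
```

```text
31.4 q [ 0.217  0.646  0.077  0.982 -0.004 -1.805] p [624.5 136.9  34. ] rpy [-3.122 -0.008 -1.12 ] zaxis [ 0.021  0.001 -1.   ] F [-0.6 -2.   5.3] w 33.9 45.6
```

Emit:
jog_arm:
  jaw: [3,3,3,3,3,3,3,3,3,3,3,3]
  linear:
    - [0,0,-0.6]
    - [0,0,-2.4]
    - [0,0,-3.5]
    - [0,0,-4]
    - [0,0,-3.5]
    - [0,0,-2]
    - [0,0,0]
    - [0,0,0]
    - [2.7,-1.8,0]
    - [2.7,-1.8,0]
    - [0,0,0]
    - [0,0,0]
  twist: [0,0,0,0,0.18,0.18,0.18,0.18,0,0,0,0]

```text
time: 32.9
position: [640.8, 75.2, 192.3]
tcp_rot: [-3.124, 0.006, -1.84]
force: [-0.7, 0.2, -1.2]
grip_width: 33.5
gripper_force: 45.2
```

```bash
python3 st.py; python3 - <<'E'
from h import *
c=cam('wrist'); save(c,'w8.npz'); cv2.imwrite('pics/w8.png',c['img']); print(proj(c,[629,-14,14]))
E
```

```text
32.9 q [ 1.170e-01  5.400e-01  3.280e-01  1.340e+00 -1.000e-03 -1.185e+00] p [640.8  75.2 192.3] rpy [-3.124  0.006 -1.84 ] zaxis [ 0.018  0.001 -1.   ] F [-0.7  0.2 -1.2] w 33.5 45.2
[[247.16232658  91.06208994]]
```

View pics/w8.png

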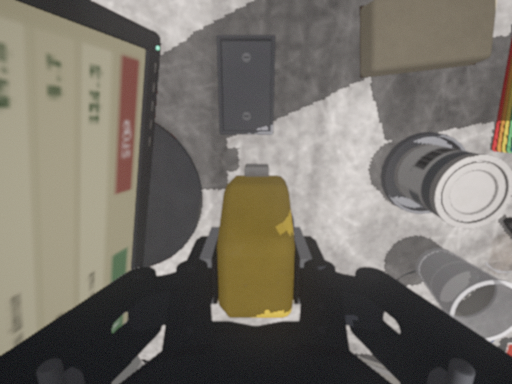

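The tape is held upright with its hook toward the tray. The tray spans about (219–274, 36–134) and the monitor is clear on the left.

```bash
python3 - <<'E'
from h import *
c=load('w7.npz')
g=cv2.GaussianBlur(cv2.cvtColor(c['img'],cv2.COLOR_BGR2GRAY),(5,5),1)
h=cv2.HoughCircles(g[100:210,360:470],cv2.HOUGH_GRADIENT,1,20,param1=80,param2=15,minRadius=28,maxRadius=42)[0]
for x,y,r in h[:2]: print('tin lid',x+360,y+100,r,ray(c,[x+360,y+100],85)[0].round(1),'TCP was 458.4 124.8')
c=load('w8.npz'); H,S,V=hsv(c)
for r in (45,60,80,100,120,130): print(r,V[r,206:290:3])
for col in (232,247,262): print(col,V[26:46:2,col],V[124:146:2,col])
T=np.linalg.inv(np.array(c['M'])); s=readout.sense(); m=R.from_euler('xyz',s['tcp_rot']).as_matrix()
for n,uv,z in(('hook end',(257,165),192+30-30),('case top edge',(257,178),222),('case back top',(257,316),222)): print(n,((ray(c,uv,z)[0]-s['position'])@m).round(1))
E
```

```text
tin lid 414.5 156.5 32.6 [459.4 128.   85. ] TCP was 458.4 124.8
tin lid 383.5 147.5 41.4 [490.9 133.8  85. ] TCP was 458.4 124.8
45 [110 108 105 102  82  73  86  86  86  83  87  81  86  85  86  87  85  85
  85  87  85  82  77  81  93 100  99  95]
60 [114 114 104 102  80  69  84  83  83  84  83  85  91 109 103  84  80  84
  83  84  83  82  76  95 106 102 101 100]
80 [110 106  99  99  86  68  88  83  83  85  82  84  83  84  84  79  82  84
  86  84  85  83  80 104  96  94  95 105]
100 [119 118 104  98  84  75  82  85  83  85  80  82  81  84  83  84  87  87
  84  85  87  81  79  97  98  99 100 104]
120 [111 108 108 107  97  77  83  84  84  84  83  88  84  92  94  84  85  86
  85  86  87  84  85 131 174 173 176 182]
130 [108 104 102  99  97  80  74  79  77  79  76  80  77  80  81  80  81 114
 122 130 127 102 159 193 185 179 186 193]
232 [107 109 108 109 103  82  73  70  87  87] [ 84  83  83  77  83  91 150 176 169 175 181]
247 [ 99 102 100  96  95  82  70  65  86  86] [ 83  85  86  79  94 145 180 178 178 178 183]
262 [115 117 115 111 102  81  72  67  79  86] [ 87 111 162 126 152 147 175 171 173 173 174]
hook end [46.4 -0.1  0.2]
case top edge [ 47.2  -0.3 -29.8]
case back top [-15.8  -0.3 -29.4]
```

```bash
python3 -c "
from h import *
c=load('w8.npz');print(ray(c,[246.3,85.5],14))
to([628.2,-16.4,192]);to([628.2,-16.4,42])"
```

```text
[[628.3690262 -19.4918478  14.       ]]
shift cm [ 9.21 -1.23  0.01] yaw -1.839 twist None
shift cm [ 9.3  -0.97 15.01] yaw -1.839 twist None
```

Emit:
jog_arm:
  jaw: [3,3,3,3,3,3,3,3,3,3]
  linear:
    - [2.5,-0.3,0]
    - [3.4,-0.4,0.5]
    - [3.4,-0.3,2]
    - [0,0,3.3]
    - [0,0,3.3]
    - [0,0,2.6]
    - [0,0,2]
    - [0,0,1.2]
    - [0,0,0]
    - [0,0,0]
  twist: [0,0,0,0,0,0,0,0,0,0]

```text
time: 34.2
position: [629.7, -16.8, 44.5]
tcp_rot: [-3.121, 0.006, -1.839]
force: [-0.2, 0.4, -2.3]
grip_width: 33.6
gripper_force: 45.2
```

```bash
python3 st.py; python3 -c "
from h import *
to([628.2,-16.4,37.5])"
```

```text
34.2 q [-2.70e-02  6.18e-01  5.70e-02  9.89e-01  1.00e-03 -1.33e+00] p [629.7 -16.8  44.5] rpy [-3.121  0.006 -1.839] zaxis [ 0.021  0.001 -1.   ] F [-0.2  0.4 -2.3] w 33.6 45.2
shift cm [0.   0.17 0.7 ] yaw -1.839 twist None
```

Emit:
jog_arm:
  jaw: [3,3,3,3]
  linear:
    - [0,0.15,0.4]
    - [0,0,0.25]
    - [0,0,0.06]
    - [0,0,0]
  twist: [0,0,0,0]

```text
time: 34.7
position: [627.8, -16.7, 37.3]
tcp_rot: [-3.122, 0.006, -1.84]
force: [-2.7, 1.0, 5.9]
grip_width: 33.2
gripper_force: 46.0
```

Emit:
jog_arm:
  jaw: [3,3,3]
  linear:
    - [0,0,0.06]
    - [0,0,0.05]
    - [0,0,0]
  twist: [0,0,0]

```text
time: 35.08
position: [627.9, -16.6, 37.2]
tcp_rot: [-3.122, 0.006, -1.84]
force: [-4.4, 1.1, 11.2]
grip_width: 33.6
gripper_force: 46.9
```

The tape is seated. I'll release it, lift, and go to look at the block on the −π yaw branch.

Emit:
jog_arm:
  jaw: [3,4,5,6,6,6,6,8.5,8.5,8.5,8.5,8.5,8.5,8.5,8.5,8.5,8.5,8.5]
  linear:
    - [0,0,-0.15]
    - [0,0,0]
    - [0,0,0]
    - [0,0,0]
    - [0,0,-1]
    - [0,0,-3]
    - [0,0,-4]
    - [0,0,-4]
    - [0,0,-4]
    - [0,0,-3]
    - [0,0,0]
    - [0,0,0]
    - [0,0,0]
    - [0,0,0]
    - [0,0,0]
    - [4.5,-1.6,0]
    - [4.5,-1.6,0]
    - [0,0,0]
  twist: [0,0,0,0,0,0,0,0.182,0.182,0.182,0.182,0.182,0.182,0.182,0.182,0,0,0]

```text
time: 37.33
position: [526.0, -35.1, 224.9]
tcp_rot: [3.138, 0.015, 2.986]
force: [0.1, -0.5, 0.9]
grip_width: 85.2
gripper_force: 0.0
```

```bash
python3 st.py; python3 - <<'E'
from h import *
c=cam('wrist'); save(c,'w9.npz'); cv2.imwrite('pics/w9.png',c['img']); print(proj(c,[444,-20,28]))
H,S,V=hsv(c)
m=cv2.morphologyEx(((S>35)&(H>12)&(H<32)&(V>80)).astype(np.uint8),cv2.MORPH_OPEN,np.ones((3,3),np.uint8))
p=proj(c,[444,-20,28])[0]; x,y=int(p[0]),int(p[1]); print(H[y,x],S[y,x],V[y,x])
P,a=pts(c,m,(max(x-80,0),max(y-100,0),x+80,y+100),28); print('blk',rect(P),a)
E
```

```text
37.33 q [-0.068  0.289  0.031  1.298  0.002  0.087] p [526.  -35.1 224.9] rpy [3.138 0.015 2.986] zaxis [ 0.016  0.001 -1.   ] F [ 0.1 -0.5  0.9] w 85.2 0.0
[[258.35500409  93.47583249]]
20 39 198
blk (array([444.8, -20.2]), array([ 62.5, 113. ]), 79.9) 5872.5
```

View pics/w9.png

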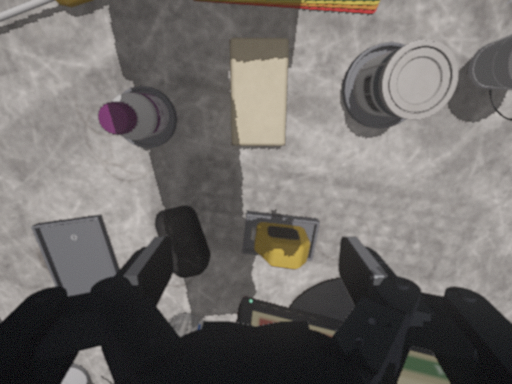

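The tape stands in its tray at (282,240), and the bottle and tin are in place. The block is at (259,92), aligned with the jaws. Fingertip pixels (171,237) and (341,237) put the open tips about 5 mm behind the TCP, so I'll grip at TCP z ≈ 12.

```bash
python3 -c "
from h import *
to([444.8,-20.2,12])"
```

```text
shift cm [ 8.93  0.08 21.2 ] yaw 2.987 twist None
```

Emit:
jog_arm:
  jaw: [8.5,8.5,8.5,8.5,8.5,8.5,8.5,8.5,8.5,8.5]
  linear:
    - [2.5,0,1.5]
    - [3.2,0.05,3.5]
    - [3.2,0.05,3.5]
    - [0,0,3.5]
    - [0,0,3.5]
    - [0,0,2.5]
    - [0,0,1.5]
    - [0,0,0.8]
    - [0,0,0]
    - [0,0,0]
  twist: [0,0,0,0,0,0,0,0,0,0]

```text
time: 38.62
position: [447.3, -19.9, 20.9]
tcp_rot: [3.138, 0.021, 2.988]
force: [0.4, -0.1, 0.3]
grip_width: 84.8
gripper_force: 0.0
```

```bash
python3 st.py; python3 -c "
from h import *
to([444.8,-20.2,12])"
```

```text
38.62 q [-0.046  0.355 -0.482  0.712  0.002  0.108] p [447.3 -19.9  20.9] rpy [3.138 0.021 2.988] zaxis [ 0.021  0.001 -1.   ] F [ 0.4 -0.1  0.3] w 84.8 0.0
shift cm [ 0.26 -0.07  0.89] yaw 2.988 twist None
```

Emit:
jog_arm:
  jaw: [8.5,8.5,8.5,6.2,6.2,6.2,6.2,6.2,6.2]
  linear:
    - [0.2,0,0.5]
    - [0,0,0.4]
    - [0,0,0]
    - [0,0,0]
    - [0,0,0]
    - [0,0,0]
    - [0,0,0]
    - [0,0,0]
    - [0,0,0]
  twist: [0,0,0,0,0,0,0,0,0]
  squeeze: 40

```text
time: 39.75
position: [444.7, -19.5, 11.5]
tcp_rot: [3.138, 0.019, 2.988]
force: [-0.9, 0.4, 5.1]
grip_width: 67.1
gripper_force: 45.6
```

```bash
python3 st.py
```

```text
39.75 q [-0.045  0.368 -0.497  0.686  0.002  0.109] p [444.7 -19.5  11.5] rpy [3.138 0.019 2.988] zaxis [ 0.02   0.001 -1.   ] F [-0.9  0.4  5.1] w 67.1 45.6
```

Emit:
jog_arm:
  jaw: [6.2,6.2,6.2,6.2,6.2,6.2,6.2,6.2,6.2,6.2,6.2,6.2,6.2,6.2,6.2,6.2,6.2,6.2,6.2]
  linear:
    - [0,0,-0.5]
    - [0,0,-2]
    - [0,0,-3.5]
    - [0,0,-4]
    - [0,0,-4]
    - [0,0,-3]
    - [0,0,-1]
    - [0,0,0]
    - [0,0,0]
    - [0,0,0]
    - [0,0,0]
    - [1.8,-2.2,0]
    - [2.7,-3.3,0]
    - [2.7,-3.3,0]
    - [2.7,-3.3,0]
    - [2.7,-3.3,0]
    - [2.7,-3.3,0]
    - [0.9,-1.1,0]
    - [0,0,0]
  twist: [0,0,-0.186,-0.186,-0.186,-0.186,-0.186,-0.186,-0.186,-0.186,-0.186,0,0,0,0,0,0,0,0]

```text
time: 42.12
position: [630.5, -192.3, 193.2]
tcp_rot: [-3.124, 0.002, -1.623]
force: [-0.6, 0.9, -1.8]
grip_width: 67.2
gripper_force: 45.2
```

```bash
python3 st.py; python3 - <<'E'
from h import *
c=cam('wrist'); save(c,'w10.npz'); cv2.imwrite('pics/w10.png',c['img']); print(proj(c,[635,-297,12]))
E
```

```text
42.12 q [-0.299  0.571  0.382  1.366  0.006 -1.818] p [ 630.5 -192.3  193.2] rpy [-3.124e+00  2.000e-03 -1.623e+00] zaxis [ 0.017  0.001 -1.   ] F [-0.6  0.9 -1.8] w 67.2 45.2
[[249.15750814  76.62882263]]
```

View pics/w10.png

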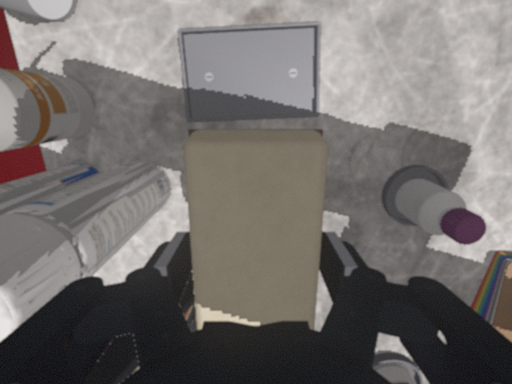

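The block is held level. The large tray's far rim runs (180,30)–(319,23) and its near rim is just above the block. I'll get the rim edges numerically.

```bash
python3 - <<'E'
from h import *
c=load('w10.npz'); H,S,V=hsv(c)
for col in (200,220,250,280,300): print(col,'top',V[18:40,col],'bot',V[104:134,col])
for row in (45,65,85,105): print(row,'L',V[row,174:196],'R',V[row,308:328])
E
```

```text
200 top [183 183 187 190 190 193 193 191 180 158 143 141 129 102  83 100 135 146
 149 147 148 147] bot [ 79  82  81  78  80  79  79  80  80  82  78  79  79  75  76  75  76  84
 100 109 113 111 115 110 110 101 105 110 110 107]
220 top [197 198 199 198 198 200 202 194 167 146 144 132 101  90 115 140 149 149
 148 148 149 149] bot [ 81  84  81  81  80  80  80  80  82  79  79  76  80  78  77  73  78  86
  97  97 103 100 108 107 101 104 104 111 106 107]
250 top [141 145 148 151 156 151 139 136 141 137 113  87 101 136 151 152 151 150
 152 151 151 152] bot [ 84  81  83  84  81  80  84  81  81  81  77  80  80  78  79  89 101 106
 110 110 113 114 112 111 105 100 107 110 110 111]
280 top [175 173 175 177 171 153 150 152 135 100  91 117 144 153 153 153 156 153
 152 153 152 155] bot [ 90  83  83  84  81  82  84  83  84  82  78  80  81  80  91 111 116 118
 120 121 121 121 122 117 109 101 106 108 110 110]
300 top [178 180 179 171 150 148 154 137 102  88 118 144 154 154 156 155 155 155
 158 155 156 156] bot [165 168 167 158 126  89  83  83  83  81  84  83  83  93 105 111 119 121
 121 119 117 116 117 120 116 102 105 110 111 110]
45 L [172 175 172 162 138 132 144 145 124 106 120 142 146 147 148 145 145 145
 149 148 148 148] R [158 158 159 159 157 144 108  84  92 122 141 150 166 186 193 194 196 196
 196 194]
65 L [185 184 182 181 185 181 169 144 141 144 126 102 114 140 148 146 144 146
 147 147 147 145] R [161 161 161 158 145 112  83  83 103 129 144 162 184 204 209 206 202 201
 203 205]
85 L [191 189 194 198 198 197 197 190 166 139 142 146 129 104 114 139 149 148
 146 146 147 148] R [165 165 166 163 149 115  85  83 108 134 150 168 189 196 196 196 198 198
 202 206]
105 L [99 99 97 96 95 94 94 97 94 93 91 81 79 80 73 68 73 80 82 82 82 81] R [169 168 165 151 113  82  81  89 120 144 160 181 203 212 212 207 202 197
 195 195]
```

```bash
python3 - <<'E'
from h import *
c=load('w10.npz')
A=lambda *p: ray(c,p,12)[:,:2]
T=A((200,26.7),(300,21.7)); B=A((200,121.5),(300,117)); L=A((177.5,45),(184.5,105)); Rr=A((319.5,45),(317.5,105))
ang=lambda P: np.degrees(np.arctan2(*(P[1]-P[0])[::-1]))
print('angles',[round(float(ang(P)),1) for P in(T,B,L,Rr)])
def X(P,Q):
    t=np.linalg.solve(np.c_[P[1]-P[0],-(Q[1]-Q[0])],Q[0]-P[0]); return P[0]+t[0]*(P[1]-P[0])
C=[X(T,L),X(T,Rr),X(B,Rr),X(B,L)]; print(np.round(C,1).tolist(), np.mean(C,0).round(1))
print([round(float(np.linalg.norm(C[i]-C[(i+1)%4])),1) for i in range(4)])
E
```

```text
angles [179.3, 179.5, 90.0, 88.5]
[[706.0, -346.3], [561.9, -344.6], [564.2, -253.4], [706.0, -254.5]] [ 634.5 -299.7]
[144.1, 91.2, 141.8, 91.8]
```

Emit:
jog_arm:
  jaw: [6.2,6.2,6.2,6.2,6.2,6.2,6.2,6.2,6.2,6.2,6.2,6.2,6.2,6.2,6.2,6.2]
  linear:
    - [0,0,0]
    - [0,0,0]
    - [0,0,0]
    - [0,0,0]
    - [0,0,0]
    - [0,0,0]
    - [0,0,0]
    - [0,0,0]
    - [0,0,0]
    - [0,-2.5,0]
    - [-0.2,-3.5,1]
    - [-0.2,-3.5,2.5]
    - [0,-1.1,3]
    - [0,0,3]
    - [0,0,0]
    - [0,0,0]
  twist: [0.17,0.17,0.17,0.17,0.17,0.17,0.17,0.17,0.17,0,0,0,0,0,0,0]

```text
time: 44.18
position: [635.6, -297.9, 101.0]
tcp_rot: [3.141, 0.021, 3.132]
force: [-0.5, -0.6, -0.4]
grip_width: 67.1
gripper_force: 45.2
```

```bash
python3 st.py; python3 -c "
from h import *
to([634.5,-298.8,24],-3.153+2*np.pi)"
```

```text
44.17 q [-0.442  0.709  0.384  1.227  0.009 -0.433] p [ 635.6 -297.9  101. ] rpy [3.141 0.021 3.132] zaxis [ 0.021  0.    -1.   ] F [-0.5 -0.6 -0.4] w 67.1 45.2
shift cm [ 0.26 -0.09  7.69] yaw 3.132 twist 0.002
```

Emit:
jog_arm:
  jaw: [6.2,6.2,6.2,6.2,6.2,6.2,6.2]
  linear:
    - [0.15,-0.05,1.5]
    - [0.1,-0.05,2]
    - [0,0,2]
    - [0,0,1.3]
    - [0,0,0.8]
    - [0,0,0]
    - [0,0,0]
  twist: [0,0,0,0,0,0,0]

```text
time: 45.05
position: [634.8, -298.7, 24.5]
tcp_rot: [3.141, 0.021, 3.132]
force: [-0.8, -0.3, -1.3]
grip_width: 67.1
gripper_force: 45.3
```

```bash
python3 st.py; python3 -c "
from h import *
to([634.5,-298.8,15])"
```

```text
45.05 q [-0.444  0.77   0.29   1.072  0.009 -0.434] p [ 634.8 -298.7   24.5] rpy [3.141 0.021 3.132] zaxis [ 0.021  0.    -1.   ] F [-0.8 -0.3 -1.3] w 67.1 45.3
shift cm [ 0.05 -0.01  0.95] yaw 3.132 twist None
```

Emit:
jog_arm:
  jaw: [6.2,6.2,6.2,6.2]
  linear:
    - [0,0,0.5]
    - [0,0,0.25]
    - [0,0,0.1]
    - [0,0,0]
  twist: [0,0,0,0]

```text
time: 45.55
position: [634.3, -298.4, 15.0]
tcp_rot: [3.14, 0.019, 3.132]
force: [-1.0, -0.7, -0.6]
grip_width: 67.2
gripper_force: 45.3
```

Emit:
jog_arm:
  jaw: [6.2,6.2,6.2]
  linear:
    - [0,0,0.07]
    - [0,0,0.06]
    - [0,0,0]
  twist: [0,0,0]

```text
time: 45.92
position: [634.5, -298.5, 14.6]
tcp_rot: [3.141, 0.02, 3.132]
force: [-2.2, -0.1, 5.7]
grip_width: 67.0
gripper_force: 45.9
```

Emit:
jog_arm:
  jaw: [6.2,7,8,8.5,8.5,8.5,8.5,8.5,8.5,8.5,8.5,8.5,8.5,8.5,8.5,8.5,8.5]
  linear:
    - [0,0,-0.1]
    - [0,0,0]
    - [0,0,0]
    - [0,0,0]
    - [0,0,0]
    - [0,0,-1]
    - [0,0,-3]
    - [0,0,-4]
    - [0,0,-4]
    - [0,0,-4]
    - [0,0,-3]
    - [4,0,0]
    - [5,0,0]
    - [5,0,0]
    - [5,0,0]
    - [4,0,0]
    - [0,0,0]
  twist: [0,0,0,0,0,0,0,0,0,0,0,0,0,0,0,0,0]

```text
time: 48.05
position: [398.3, -296.1, 201.5]
tcp_rot: [3.141, 0.019, 3.129]
force: [0.2, -0.8, -0.4]
grip_width: 84.9
gripper_force: 0.0
```

```bash
python3 st.py; python3 - <<'E'
from h import *
t=cam('top')['img'][100:280,160:460]; w=cam('wrist')['img']
a=cv2.resize(t,(800,480),interpolation=cv2.INTER_CUBIC); cv2.imwrite('pics/f1.png',a); cv2.imwrite('pics/f2.png',w)
E
```

```text
48.05 q [-0.646  0.242 -0.094  1.22   0.012 -0.634] p [ 398.3 -296.1  201.5] rpy [3.141 0.019 3.129] zaxis [ 0.019  0.001 -1.   ] F [ 0.2 -0.8 -0.4] w 84.9 0.0
```

View pics/f1.png

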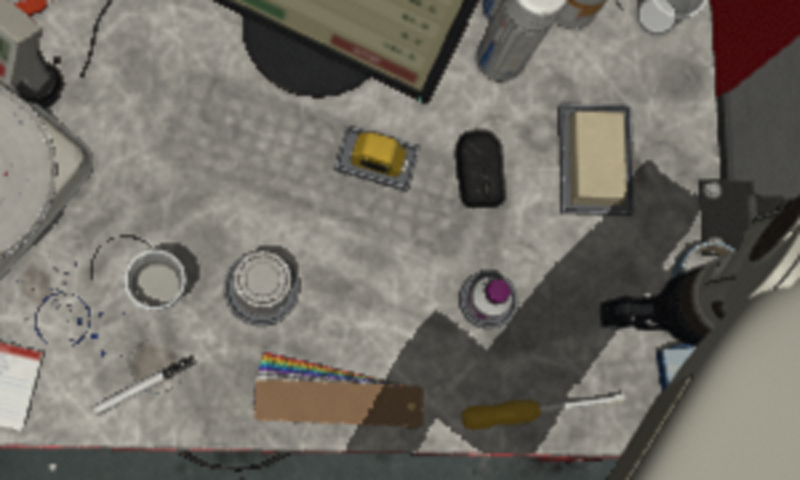

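The top view shows the bottle (490,295), tin (262,282), tape (378,152) and block (600,158) all in their holders. The cup (155,277) and mouse (480,168) are unmoved and the gripper is clear. I'm handing in.

```bash
python3 -c "
from rig import ctrl
print(ctrl.sign_off())"
```

```text
the job is handed in; nothing more can be done
None
```

The bottle, tin, tape measure and block went into their holders in that order, each lowered to floor contact before release. I handed in at about 48 s, with the cup and mouse never touched.

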